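# Draw the drilling template from under the pile and lay it on the workpiece

## Robot

A 7-joint arm with a two-finger parallel gripper is mounted at the origin on a cart in front of the work surface, level with it; the furniture and walls round the work are solid. World frame = base frame: x ahead of the robot, y to its left, z up, the work surface at z = 0. Lengths are in m, angles in rad, forces in N, time in s.
With the tool pointing down it reaches from about 0.425 to 1.025 m from the base axis. Payload 9.4 kg.
Tool frame: the origin (TCP) lies at the very end of the fingers, on their centre line; the grasp point (between the pads) lies 19 mm behind it; z points along the fingers, y is the line along which they close (so a half turn about z gives the same grasp; the last joint's range is limited). The gripper opens to 93 mm and grips with 3 to 60 N. Pads are 15 mm wide; open, the fingers measure 128 mm over their backs; the gripper's body (75 mm by 188 mm) begins 65 mm behind the grasp point.
Start: joints at [-1.269, 0.599, -0.003, 1.599, 0.002, 0.943, -0.08], TCP at [0.268, 0.674, 0.219] pointing down, gripper open.
Joint ranges: [-2.57, 2.57], [-0.35, 1.97], [-1.29, 1.29], [0.11, 2.56], [-1.05, 4.19], [0.11, 1.86], [-2.63, 2.63]. Speed limits (rad/s): [2.22, 2.22, 3.01, 3.01, 3.14, 3.14, 3.14].

## Interface

Orientations are given as [roll, pitch, yaw] about the fixed x, y, z axes, in that order (R = Rz(yaw) Ry(pitch) Rx(roll)).
In Python, from workcell import readout, eyes, workorder gives the robot as it stands.
- The arm moves only by the tool step_arm, never from a script. Its argument "deltas" is a list of rows, each a list of 5 numbers: the shift along the tool's x, y, z as a fraction of full scale, then the turn about the tool's z as a fraction of full scale, then the opening, from -1 (shut) to 1 (fully open). In form: [[x, y, z, roll, hand], ...]. A call has 1 to 10 rows; each row is the pose to reach, as a shift and turn from the pose commanded when the call began, along the tool's axes at that moment; what a row does not reach only later rows make up. Full scale, the value 1, is 500 mm for a shift and pi/4 rad for a turn. A row lasts 1/10 s, in which the tool goes at most 50 mm and 8.59 degrees, less where a joint would pass 70% of its speed; a pose out of reach is approached as far as the arm can. A call with a number of a shift or a turn outside -1 to 1 is refused whole. A call with a gripper value outside its range is refused whole. The fingers move at their own pace and stop on an object; the grip force is fixed at half the most. Time passes only in rows, so rows that repeat a pose let the fingers close. It gives the time, the measured TCP pose, the force, the opening and the grip force at its end, in the units of the state.
- readout.sense(): the state, without advancing time (a new reading comes with each control period).
- eyes.grab_frame(name): name is "scene" or "top"; returns a dict with "image" (384x512x3 uint8, blue, green, red), "fx", "fy", "cx", "cy" (pixels), "rvec" (rotation vector, rad) and "tvec" (3), from world to camera coordinates, as OpenCV has them. Camera axes: x right, y down, z forward; pixel columns grow to the right and rows downward; lengths in m; the calibration is good to about 2 mm. A picture is of the moment at which its call begins. There is no depth.
- workorder.close_job(): hands the job in; it is judged then, once.
The state is a dict: "time": time; "q": joint angles; "qd": joint speeds; "effort": joint torques, N m; "tcp_pos": TCP position; "ee_rot": TCP orientation; "wrist_force": force on the tool from outside, world axes, zero at the start; "wrist_torque": the same for the moment, N m; "gripper_width": opening from 0.0 (shut) to 1.0 (fully open); "gripper_force": force on a finger pad.
Only numpy, scipy, OpenCV 4.12 (cv2) and the standard library are available. Lean on these libraries where they do the work, as an engineer would, in place of code of your own. Each camera call takes 0.05 s, during which the arm holds its last target. There are 200 camera calls.

## Task

Slide the red drilling template out from under the pile of block, wax tin and spool, through the slot under the upright board, leaving the pile standing behind the board in the same order and never lifting any of it. Then lay the template flat on the wooden workpiece lying alone on the left, its plate flush with the workpiece's top face all round (the tongue overhangs an end, either one), and let go. Do not disturb the nail tin or the glue bottle.

Things in the scene. Friction and masses are not known exactly. Their poses are not given: they have to be found in the camera images.
- template: Loose red plate 95 (x) x 62 (y) x 6 (z) mm, 90 g, with a tongue 30 mm wide from its -x edge to x = -92.5 mm; on the tongue's end a black grip, 24 x 24 mm, up to z = 28 mm. Origin: centre of the plate's underside, x from tongue to plate, z up. Starts flat on the bench, grip out of the slot on the robot's side, pile on the plate.
- template_grip (a point): Centre of the black grip block of the template: 79.5 mm from the template's origin along its -x, 17 mm above its underside.
- template_rear (a point): Middle of the plate's rear edge (the end away from the tongue), 47.5 mm from the template's origin along its +x.
- bench_stop: Dark smooth waxed board fixed on edge, 18 (x) x 130 (y) mm, top at 115 mm. Slot under it 12 mm high, 76 mm wide passes the template, not the pile. Origin: on the bench under its middle; -x is the robot's side, the way to pull; pile on the +x side. The grip starts 6 to 14 mm in front of it: a gripper straight down would strike the board; lean it 20 to 45 degrees to the robot's side.
- stack_block: Loose wooden offcut, 62 (x) x 95 (y) x 42 (z) mm, lowest in the pile, its y axis along the template's x, overhanging the plate's rear by about 20 mm. Origin: centre of its underside. When the template is pulled the pile rides along up to 22 mm until this block meets the board; when the plate is out it drops 6 mm to the bench.
- stack_tin: Round brown flat wax tin, diameter 77 mm, 28 mm high, standing on the pile's wooden block. Origin: centre of its underside.
- stack_spool: Spool of string with wooden ends, diameter 52 mm, 60 mm high, standing upright on the wax tin, top of the pile. Origin: centre of its underside.
- workpiece: Loose wooden offcut lying alone on the left of the bench, of the same make as the pile's block, 62 (x) x 95 (y) x 42 (z) mm: its top face is as long and wide as the template's plate. Origin: centre of its underside; its long side is its y axis, which points roughly away from or towards the robot. The saw between here and the pile stands some 0.15 m high near the front: carry over it.
- nail_tin: Bystander: open tan tin with nails, diameter 69 mm, 54 mm high, near the front edge of the bench, just left of where the template comes out. Origin: centre of its underside.
- glue_bottle: Bystander: white glue bottle with orange nozzle, diameter 59 mm, 198 mm high, on the left of the bench behind the workpiece. Origin: centre of its underside.

How it is judged:
On the way:
1. the template's plate has slid out from under the pile through the slot, the pile standing behind the board (x of template_rear in the frame of bench_stop below 0.006 m and x of stack_block in the frame of bench_stop above 0.045 m and height (world z) of stack_block below 0.01 m and angle between stack_block's own z axis and vertical below 0.15 rad and angle between stack_spool's own z axis and vertical below 0.2 rad), for 0.1 s.
At the end, for the whole second after the job is handed in: Template released, at rest, flat on the workpiece, centred within 12 mm and turned at most 0.14 rad; workpiece flat on the bench. Pile upright, at rest behind the board: block on the bench within 90 mm of the board's origin, tin within 35 mm of the block's centre, spool within 25 mm of the tin's (horizontal distance between template and workpiece below 0.012 m and angle between the x axis of template and the y axis of workpiece, either way round below 0.14 rad and z of template in the frame of workpiece between 0.038 and 0.046 m and angle between each of template, stack_block's own z axis and vertical below 0.06 rad and linear speed of each of template, stack_spool below 0.02 m/s and angle between workpiece's own z axis and vertical below 0.05 rad and height (world z) of each of workpiece, stack_block below 0.006 m and x of stack_block in the frame of bench_stop above 0.045 m and horizontal distance between stack_block and bench_stop below 0.09 m and horizontal distance between stack_tin and stack_block below 0.035 m and angle between each of stack_tin, stack_spool's own z axis and vertical below 0.08 rad and height (world z) of stack_tin above 0.038 m and horizontal distance between stack_spool and stack_tin below 0.025 m and height (world z) of stack_spool above 0.064 m); the robot touches nothing.
It fails at once if the pile topples (angle between any of stack_block, stack_tin's own z axis and vertical above 0.5 rad or angle between stack_spool's own z axis and vertical above 0.6 rad).
It fails at once if part of the pile is lifted (height (world z) of stack_block above 0.03 m or height (world z) of stack_tin above 0.075 m or height (world z) of stack_spool above 0.105 m).
It fails at once if the nail tin or the glue bottle is disturbed (moved more than 25 mm) (distance of any of nail_tin, glue_bottle from where it was at the start of the episode above 0.025 m).
It also fails if it takes over 58 s, if anything falls off the work surface, if the arm or the gripper's body presses on something with over 40 N, if the wrist force passes 120 N, or if a joint passes its speed limit or range.

## Working session

There is one attempt and no reset: what is moved stays moved. The work goes in short steps, Python scripts to look and compute and a tool call to move; the robot and the scene stay as the last step left them, time stands still between calls to the robot, and variables do not carry over. Pictures are saved under pics/ and viewed, at most 12 in all, crops included, and the job is handed in when it is done.

Besides the shell and the picture viewer there is one more tool, called after "Request:" as name([rows], argument=value, ...), one row to a line, values as JSON. step_arm: Moves the arm, as the interface text tells. Shift numbers are shares of 500 mm and turn numbers shares of pi/4 rad, none past 1 either way. Its arguments: {"type":"object","properties":{"deltas":{"type":"array"}},"required":["deltas"]}

```bash
mkdir -p pics; ls
python3 - <<'E'
from workcell import readout, eyes
import cv2,pickle
print(readout.sense())
for n in("scene","top"):
    f=eyes.grab_frame(n); pickle.dump(f,open(f"pics/{n}0.pkl","wb")); cv2.imwrite(f"pics/{n}0.png",f["image"]); print({k:f[k] for k in f if k!="image"})
E
```

```text
pics
{'time': 0.0, 'q': array([-1.26868136,  0.60013554, -0.00254177,  1.60012205,  0.00184997,
        0.94291817, -0.07979799]), 'qd': array([ 0.0007212 ,  0.00032108,  0.00159056, -0.00161011, -0.00067576,
       -0.00021567,  0.00043057]), 'effort': array([-8.13387032e-04, -7.65058136e+01,  1.49707854e+00, -2.52344781e+01,
       -5.24126028e-02,  1.70082873e-02,  1.47987466e-04]), 'tcp_pos': array([0.267968  , 0.67312989, 0.21775528]), 'ee_rot': array([-3.14002161e+00,  1.85771114e-04,  2.76286650e+00]), 'wrist_force': array([ 0.391331  , -0.15650948,  0.44206551]), 'wrist_torque': array([ 0.03206396, -0.04416108, -0.02001185]), 'gripper_force': 0.0, 'gripper_width': 0.9991757219551488}
{'fx': 450.78190784218907, 'fy': 450.78190784218907, 'cx': 255.9379390222909, 'cy': 186.1427596836577, 'rvec': array([ 1.96542443, -1.16324744,  0.56328314]), 'tvec': array([-0.23660657,  0.36185808,  0.68355236])}
{'fx': 379.5844362706757, 'fy': 379.5844362706757, 'cx': 253.34684802405565, 'cy': 193.603931427221, 'rvec': array([ 2.17780145, -2.12752162,  0.10436174]), 'tvec': array([4.92712199e-04, 5.35986492e-01, 8.81054147e-01])}
```

View pics/scene0.png

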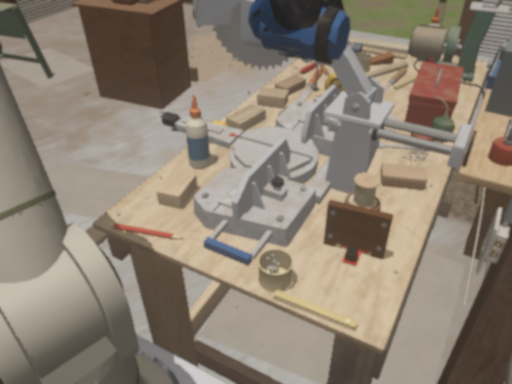

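View pics/top0.png

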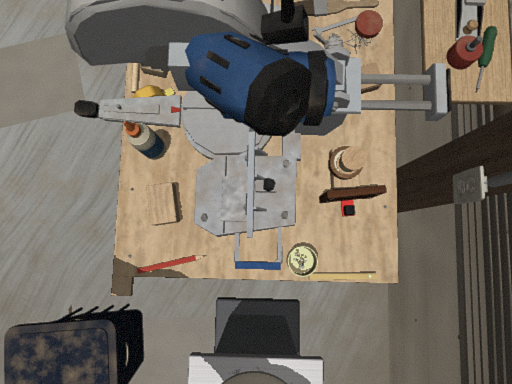

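The scene view shows the board at about (357,230), the red tongue at (352,256), the nail tin at (275,268), and the workpiece at (178,190). In the top view the grip is at (347,210), the nail tin at (302,260), and the workpiece at (163,203). Next I'll zoom in on crops and measure by colour.

```bash
cat > h.py <<'E'
import numpy as np,cv2,pickle
from workcell import readout,eyes
def grab(n,tag=None):
    f=eyes.grab_frame(n)
    if tag: cv2.imwrite(f"pics/{tag}.png",f["image"])
    return f
def ray(f,uv):
    R=cv2.Rodrigues(f["rvec"])[0]; C=-R.T@f["tvec"]
    uv=np.atleast_2d(uv).astype(float)
    d=np.c_[(uv[:,0]-f["cx"])/f["fx"],(uv[:,1]-f["cy"])/f["fy"],np.ones(len(uv))]@R
    return C,d
def onz(f,uv,z):
    C,d=ray(f,uv); return C+d*((z-C[2])/d[:,2])[:,None]
def proj(f,P):
    K=np.array([[f["fx"],0,f["cx"]],[0,f["fy"],f["cy"]],[0,0,1]])
    return cv2.projectPoints(np.atleast_2d(P).astype(float),f["rvec"],f["tvec"],K,None)[0][:,0]
def crop(f,u0,u1,v0,v1,s): return cv2.resize(f["image"][v0:v1,u0:u1],None,fx=s,fy=s,interpolation=cv2.INTER_CUBIC)
def mask(f,lo,hi,roi):
    h=cv2.cvtColor(f["image"],cv2.COLOR_BGR2HSV); m=cv2.inRange(h,lo,hi); z=np.zeros_like(m); u0,u1,v0,v1=roi; z[v0:v1,u0:u1]=m[v0:v1,u0:u1]; return z
def big(m):
    return max(cv2.findContours(m,cv2.RETR_EXTERNAL,cv2.CHAIN_APPROX_NONE)[0],key=cv2.contourArea)
E
python3 - <<'E'
from h import *
S=pickle.load(open("pics/scene0.pkl","rb"));T=pickle.load(open("pics/top0.pkl","rb"))
a=crop(S,310,410,165,275,5);b=crop(T,310,400,140,230,4)[:,:]
cv2.imwrite("pics/c1.png",a);
c=crop(T,140,190,175,235,6); 
H=max(b.shape[0],c.shape[0]);cv2.imwrite("pics/c2.png",np.hstack([np.pad(x,((0,H-x.shape[0]),(0,0),(0,0))) for x in(b,c)]))
for n,f,z in(("S",S,.006),("T",T,.006)):
    m=mask(f,(0,150,90),(8,255,255),(335,365,190,270))|mask(f,(172,150,90),(180,255,255),(335,365,190,270))
    c=big(m); q=cv2.boxPoints(cv2.minAreaRect(c)); print(n,"red",q.round(1).tolist(),onz(f,q,z).round(4).tolist())
# workpiece top
E
```

```text
S red [[343.5, 260.6000061035156], [344.1000061035156, 258.70001220703125], [355.29998779296875, 262.1000061035156], [354.70001220703125, 263.8999938964844]] [[0.49, -0.2071, 0.006], [0.4955, -0.2063, 0.006], [0.4976, -0.2299, 0.006], [0.4921, -0.2306, 0.006]]
T red [[341.0, 200.0], [352.0, 200.0], [352.0, 215.0], [341.0, 215.0]] [[0.5277, -0.202, 0.006], [0.5284, -0.2289, 0.006], [0.4915, -0.2287, 0.006], [0.4909, -0.2019, 0.006]]
```

View pics/c1.png

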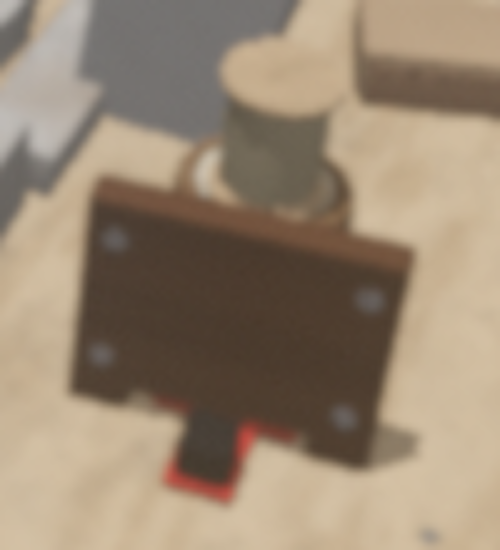

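View pics/c2.png

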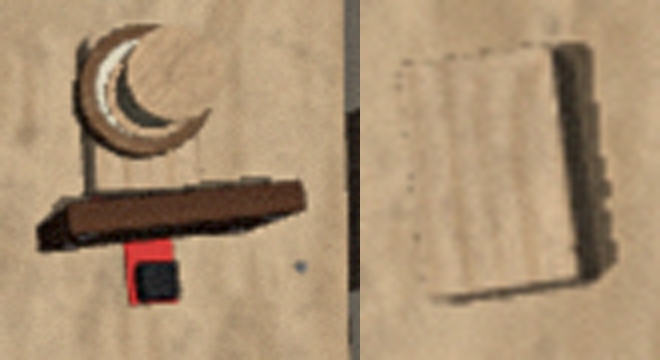

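Run:
```python
from h import *
S=pickle.load(open("pics/scene0.pkl","rb"));T=pickle.load(open("pics/top0.pkl","rb"))
pr=lambda n,a:print(n,np.round(a,4).tolist())
b=onz(S,[(324.4,243.6),(383,258.4)],0);t=onz(S,[(329.4,204.6),(391.4,219)],.115)
pr("S bottom front",b);pr("S top front",t)
q=onz(T,[(327,191.2),(385.5,185),(386.2,192.5),(328,199.5)],.115);pr("T top (rear l, rear r, front r, front l)",q)
for p in (b,t,q[[3,2]]):
    d=p[1]-p[0]; print("len",np.linalg.norm(d),"yaw of -y dir",np.arctan2(d[0],-d[1]))
g=np.array([(136,262),(180,260),(180,299),(138,301)])/4+[310,140]
pr("grip top T",onz(T,g,.028)); 
r=np.array([(125,243),(172,240),(178,303),(130,305)])/4+[310,140]; pr("tongue T",onz(T,r,.006))
gs=np.array([(165,484),(233,503)])/5+[310,165]; pr("tongue end S",onz(S,gs,.006))
w=np.array([(405,62),(550,45),(580,277),(432,295)])-[360,0]; w=w/6+[140,175]; W=onz(T,w,.042);pr("work",W);pr("c",W.mean(0))
print([np.linalg.norm(W[i]-W[(i+1)%4]).round(4) for i in range(4)], np.arctan2(*( (W[0]+W[1]-W[2]-W[3])[[1,0]])))
# nail tin in top: ring
n=onz(T,[(302,260)],.054);pr("nail",n)
```

```text
S bottom front [[0.5234, -0.1514, 0.0], [0.5411, -0.2764, 0.0]]
S top front [[0.5191, -0.1539, 0.115], [0.5352, -0.2759, 0.115]]
T top (rear l, rear r, front r, front l) [[0.5349, -0.1487, 0.115], [0.5513, -0.2754, 0.115], [0.5349, -0.2766, 0.115], [0.5168, -0.1509, 0.115]]
len 0.12629810251934548 yaw of -y dir 0.14052808318151755
len 0.12313743643539438 yaw of -y dir 0.13131516775299365
len 0.12699598890572203 yaw of -y dir 0.14298408970737697
grip top T [[0.5124, -0.2045, 0.028], [0.5142, -0.2307, 0.028], [0.4909, -0.2305, 0.028], [0.4891, -0.2056, 0.028]]
tongue T [[0.5259, -0.2026, 0.006], [0.5284, -0.2313, 0.006], [0.4898, -0.2348, 0.006], [0.4879, -0.2056, 0.006]]
tongue end S [[0.4862, -0.2073, 0.006], [0.4895, -0.2355, 0.006]]
work [[0.5488, 0.2665, 0.042], [0.5569, 0.2088, 0.042], [0.465, 0.1923, 0.042], [0.4565, 0.2505, 0.042]]
c [0.5068, 0.2295, 0.042]
[np.float64(0.0583), np.float64(0.0934), np.float64(0.0588), np.float64(0.0937)] 0.17387475270164648
nail [[0.3826, -0.1026, 0.054]]
```

The measurements agree with the given sizes:

| Item | Position (m) | Yaw (rad) | Check |
|---|---|---|---|
| Board | front at x≈0.528 | ≈0.14 | length 0.127 measured, 0.130 given |
| Grip centre | (0.502, −0.218) | ≈0.09 | about 14 mm in front of the board |
| Workpiece | (0.507, 0.2295) | ≈0.174 | |
| Nail tin | (0.383, −0.103) | – | |

The moves can't tilt the tool, so I'll keep it vertical. I'll hold the body in front of the board, pinch the outer few mm of the grip, pull it clear, then regrasp.

Request:
step_arm([
  [-0.68,-0.66,-0.02,-0.65,0],
  [-0.68,-0.66,-0.02,-0.65,0],
  [-0.68,-0.66,-0.02,-0.65,0],
  [-0.68,-0.66,-0.02,-0.65,0],
  [-0.68,-0.66,-0.02,-0.65,0],
  [-0.68,-0.66,-0.02,-0.65,0],
  [-0.68,-0.66,-0.02,-0.65,0],
  [-0.68,-0.66,-0.02,-0.65,0],
  [-0.68,-0.66,-0.02,-0.65,0],
  [-0.68,-0.66,-0.02,-0.65,0],
])

```text
time: 1.1
tcp_pos: [0.4633, 0.2365, 0.2286]
ee_rot: [-3.14, -0.0, -3.015]
wrist_force: [-0.1, 1.1, 0.6]
gripper_width: 0.502
gripper_force: 0.0
```

Request:
step_arm([
  [0.13,-0.91,0,0,0],
  [0.13,-0.91,0,0,0],
  [0.13,-0.91,0,0,0],
  [0.13,-0.91,0,0,0],
  [0.13,-0.91,0,0,0],
  [0.13,-0.91,0,0,0],
  [0.13,-0.91,0,0,0],
  [0.13,-0.91,0,0,0],
  [0.13,-0.91,0,0,0],
  [0.13,-0.91,0,0,0],
])

```text
time: 2.1
tcp_pos: [0.4562, -0.2242, 0.2285]
ee_rot: [-3.14, -0.0, -3.017]
wrist_force: [0.8, -0.1, -0.1]
gripper_width: 0.498
gripper_force: 0.0
```

Run:
```python
from h import *
s=readout.sense();print(s["tcp_pos"],s["ee_rot"],s["q"])
```

```text
[ 0.4562417  -0.22417065  0.2285319 ] [-3.13957883e+00 -3.19060203e-04 -3.01703115e+00] [ 0.34612628  0.32805346 -0.00314449  2.07875556  0.00440998  0.73416685
  2.03523493]
```

Request:
step_arm([
  [0,0,0.1,0,0],
  [0,0,0.2,0,0],
  [0,0,0.3,0,0],
  [0,0,0.38,0,0],
  [0,0,0.42,0,0],
  [0,0,0.436,0,0],
  [0,0,0.438,0,0],
  [0,0,0.438,0,0],
])

```text
time: 2.9
tcp_pos: [0.4578, -0.2183, 0.0104]
ee_rot: [-3.141, 0.001, -3.01]
wrist_force: [-0.4, 0.1, 0.1]
gripper_width: 0.497
gripper_force: 0.0
```

Run:
```python
from h import *
s=readout.sense();print(s["tcp_pos"],s["ee_rot"],s["wrist_force"])
f=grab("scene");g=grab("top")
a=crop(f,250,400,165,300,4)[:, :];b=crop(g,280,400,170,290,3)
cv2.imwrite("pics/d1.png",cv2.resize(np.hstack([a,np.pad(b,((0,a.shape[0]-b.shape[0]),(0,0),(0,0)))]),(800,450)))
```

```text
[ 0.45777412 -0.21825441  0.01036801] [-3.14126033e+00  7.98545867e-04 -3.00967967e+00] [-0.41961318  0.12713794  0.06757635]
```

View pics/d1.png

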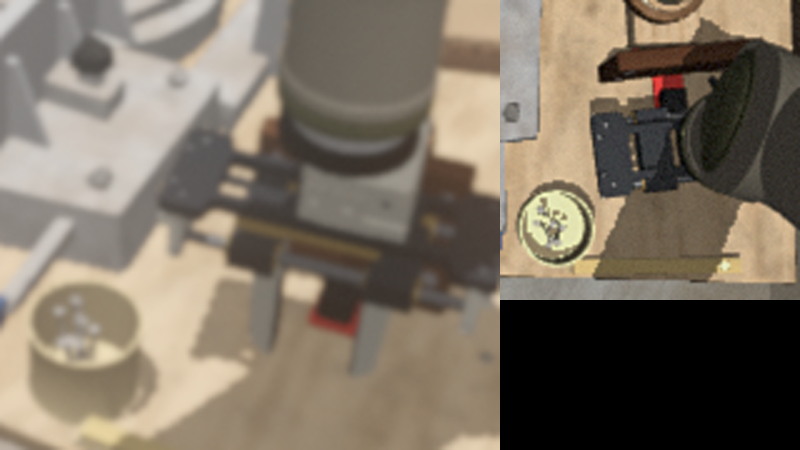

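The fingers are straddling the tongue line with the body clear of the board. Next is a slow advance while watching the force.

Request:
step_arm([
  [-0.02,-0.01,0.003,0,0],
  [-0.035,-0.01,0.003,0,0],
  [-0.045,-0.01,0.003,0,0],
  [-0.052,-0.01,0.003,0,0],
  [-0.057,-0.01,0.003,0,0],
  [-0.06,-0.01,0.003,0,0],
  [-0.06,-0.01,0.003,0,0],
])

```text
time: 3.7
tcp_pos: [0.4878, -0.2192, 0.0081]
ee_rot: [3.142, -0.0, -3.01]
wrist_force: [-0.3, 0.3, 0.8]
gripper_width: 0.498
gripper_force: 0.0
```

Request:
step_arm([
  [-0.003,0,0,0,0],
  [-0.003,0,0,0,0],
  [-0.003,0,0,0,-1],
  [-0.003,0,0,0,-1],
  [-0.003,0,0,0,-1],
  [-0.003,0,0,0,-1],
  [-0.003,0,0,0,-1],
  [-0.003,0,0,0,-1],
])

```text
time: 4.5
tcp_pos: [0.4892, -0.2192, 0.0082]
ee_rot: [-3.142, -0.0, -3.01]
wrist_force: [-0.2, 0.7, 0.3]
gripper_width: 0.25
gripper_force: 30.0
```

Gripped at 23–24 mm opening with 30 N. I'll pull 25 mm slowly, then regrasp deeper.

Request:
step_arm([
  [0.004,0,0,0,-1],
  [0.01,0,0,0,-1],
  [0.016,0,0,0,-1],
  [0.022,0,0,0,-1],
  [0.028,0,0,0,-1],
  [0.034,0,0,0,-1],
  [0.04,0,0,0,-1],
  [0.045,0,0,0,-1],
  [0.048,0,0,0,-1],
  [0.048,0,0,0,-1],
])

```text
time: 5.5
tcp_pos: [0.465, -0.2224, 0.0082]
ee_rot: [3.142, -0.0, -3.01]
wrist_force: [3.3, 0.6, -0.6]
gripper_width: 0.257
gripper_force: 29.9
```

Run:
```python
from h import *
s=readout.sense();print(s["tcp_pos"],s["ee_rot"],s["wrist_force"])
f=grab("scene");g=grab("top")
a=crop(f,250,400,165,300,4)[:, :];b=crop(g,280,400,140,280,3)
cv2.imwrite("pics/d2.png",cv2.resize(np.hstack([a,np.pad(b,((0,a.shape[0]-b.shape[0]),(0,0),(0,0)))]),(800,450)))
```

```text
[ 0.46504043 -0.22242858  0.00817306] [ 3.14157327e+00 -3.13148950e-04 -3.01018479e+00] [ 3.30210435  0.63806473 -0.58645903]
```

View pics/d2.png

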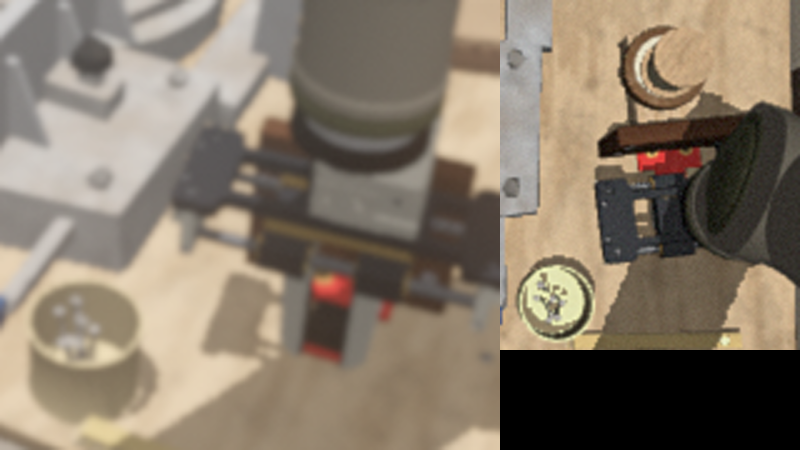

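The plate's front is now out of the slot, the template followed the pull, and the pile is upright. Regrasping 12 mm further in.

Request:
step_arm([
  [0,0,0,0,-0.1],
  [0,0,0,0,-0.1],
  [0,0,0,0,-0.1],
  [-0.01,0,0,0,-0.1],
  [-0.02,0,0,0,-0.1],
  [-0.024,0,0,0,-0.1],
  [-0.024,0,0,0,-1],
  [-0.024,0,0,0,-1],
  [-0.024,0,0,0,-1],
  [-0.024,0,0,0,-1],
])

```text
time: 6.6
tcp_pos: [0.4772, -0.2211, 0.0082]
ee_rot: [-3.141, 0.0, -3.011]
wrist_force: [0.7, -0.7, -0.5]
gripper_width: 0.255
gripper_force: 29.8
```

Request:
step_arm([
  [0.004,0,0,0,-1],
  [0.012,0,0,0,-1],
  [0.022,0,0,0,-1],
  [0.034,0,0,0,-1],
  [0.046,0,0,0,-1],
  [0.058,0,0,0,-1],
  [0.07,0,0,0,-1],
  [0.08,0,0,0,-1],
  [0.084,0,0,0,-1],
  [0.084,0,0,0,-1],
])

```text
time: 7.6
tcp_pos: [0.4345, -0.2263, 0.0081]
ee_rot: [3.141, -0.002, -3.01]
wrist_force: [-1.8, -0.7, 2.0]
gripper_width: 0.258
gripper_force: 29.6
```

Request:
step_arm([
  [0.006,0,0,0,-1],
  [0.016,0,0,0,-1],
  [0.027,0,0,0,-1],
  [0.039,0,0,0,-1],
  [0.051,0,0,0,-1],
  [0.063,0,0,0,-1],
  [0.075,0,0,0,-1],
  [0.085,0,0,0,-1],
  [0.09,0,0,0,-1],
  [0.09,0,0,0,-1],
])

```text
time: 8.6
tcp_pos: [0.3903, -0.2323, 0.0081]
ee_rot: [3.141, -0.001, -3.01]
wrist_force: [-0.5, -0.3, -0.7]
gripper_width: 0.255
gripper_force: 29.6
```

Run:
```python
from h import *
s=readout.sense();print(s["tcp_pos"],s["ee_rot"],s["wrist_force"],s["q"])
f=grab("scene");g=grab("top")
pickle.dump((f,g),open("pics/d3.pkl","wb"))
a=crop(f,230,400,165,300,4)[:, :];b=crop(g,280,400,140,280,3)
cv2.imwrite("pics/d3.png",cv2.resize(np.hstack([a,np.pad(b,((0,a.shape[0]-b.shape[0]),(0,0),(0,0)))]),(800,412)))
```

```text
[ 0.39028523 -0.23225786  0.00813734] [ 3.14131893e+00 -5.39430180e-04 -3.01022479e+00] [-0.47219496 -0.2678691  -0.68010613] [ 0.43081896  0.67731559 -0.02764403  2.36044189  0.16479669  0.10605154
  1.94754127]
```

View pics/d3.png

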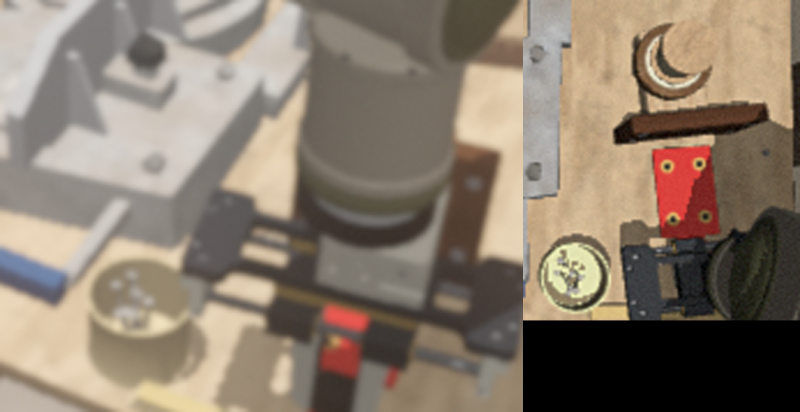

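The plate is fully out at top-crop (685,190), and the pile stands behind the board. Now I'll lift gently and measure the template's pose in the hand.

Request:
step_arm([
  [0,0,-0.01,0,-1],
  [0,0,-0.03,0,-1],
  [0,0,-0.07,0,-1],
  [0,0,-0.12,0,-1],
  [0,0,-0.18,0,-1],
  [0,0,-0.25,0,-1],
  [0,0,-0.32,0,-1],
  [0,0,-0.39,0,-1],
  [0,0,-0.45,0,-1],
  [0,0,-0.46,0,-1],
])

```text
time: 9.7
tcp_pos: [0.392, -0.2325, 0.2421]
ee_rot: [-3.138, 0.005, -3.01]
wrist_force: [-0.2, -0.3, -1.1]
gripper_width: 0.253
gripper_force: 29.6
```

Run:
```python
from h import *
f,g=pickle.load(open("pics/d3.pkl","rb"))
def plate(g,z,roi):
    m=mask(g,(0,120,60),(10,255,255),roi)|mask(g,(170,120,60),(180,255,255),roi)
    c=big(m); q=onz(g,c[:,0],z)[:,:2]; r=cv2.minAreaRect((q*1000).astype(np.float32)); return r,q.min(0),q.max(0)
print(plate(g,.006,(310,360,180,230)))
s=readout.sense();print(s["tcp_pos"],s["ee_rot"],s["wrist_force"],s["gripper_width"],s["q"])
g=grab("top");f=grab("scene");pickle.dump((f,g),open("pics/d4.pkl","wb"))
print(plate(g,s["tcp_pos"][2]-.002,(290,400,120,240)))
a=crop(f,200,400,100,270,3);b=crop(g,270,400,120,280,3)
cv2.imwrite("pics/d4.png",cv2.resize(np.hstack([np.pad(x,((0,510-x.shape[0]),(0,0),(0,0))) for x in(a,b)]),(800,412)))
```

```text
(((488.9527282714844, -218.3233642578125), (63.458499908447266, 56.76469039916992), 1.3734781742095947), array([ 0.45664544, -0.24593701]), array([ 0.52135314, -0.18977549]))
[ 0.39203674 -0.23249892  0.242071  ] [-3.13833086  0.0050917  -3.00986895] [-0.15500636 -0.27732621 -1.0887507 ] 0.253420089419103 [ 0.53711029  0.2481886  -0.15581067  2.16286439  0.05778026  0.72821277
  2.04559696]
(((476.7294006347656, -222.94769287109375), (89.44813537597656, 64.35353088378906), 4.778344631195068), array([ 0.43324908, -0.25739202]), array([ 0.52216095, -0.18744143]))
```

View pics/d4.png

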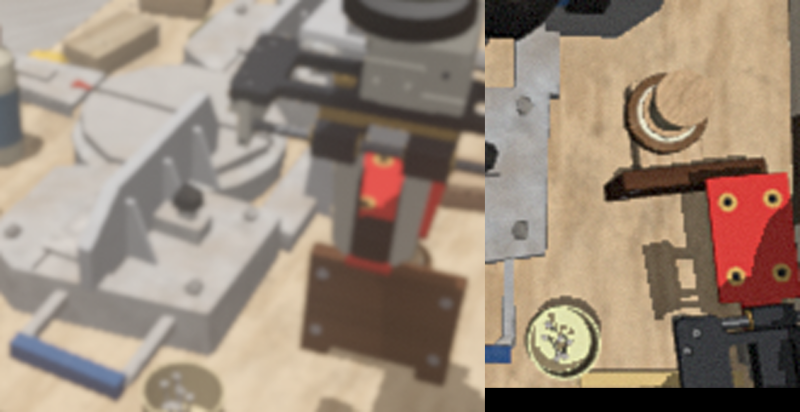

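Run:
```python
from h import *
f,g=pickle.load(open("pics/d4.pkl","rb"))
p=np.array([(728,202),(772,198),(737,275),(782,271)])/.808; uv=np.c_[270+(p[:,0]-600)/3,120+p[:,1]/3]
h=onz(g,uv,.240)[:,:2];print(h.round(4), h.mean(0))
for i,j in((2,0),(3,1)): d=h[i]-h[j]; print("yaw",np.arctan2(-d[1],-d[0]),np.linalg.norm(d))
for i,j in((1,0),(3,2)): d=h[i]-h[j]; print("yawT",np.arctan2(d[0],-d[1]),np.linalg.norm(d))
T=pickle.load(open("pics/top0.pkl","rb"));print("cam",ray(T,(0,0))[0]); print(onz(T,[(275,135),(190,100),(275,135)],.35),onz(T,[(275,135)],.25))
```

```text
[[ 0.4984 -0.2062]
 [ 0.5022 -0.2393]
 [ 0.4436 -0.2123]
 [ 0.4474 -0.2458]] [ 0.47291375 -0.22588665]
yaw 0.1108366799673098 0.05512791554663307
yaw 0.11868941332928859 0.05517671896622389
yawT 0.11397933761953959 0.03333834591374591
yawT 0.11254429315632951 0.03377151413076223
cam [ 0.43064563 -0.00547548  0.93704458]
[[ 0.59301066 -0.02551744  0.35      ]
 [ 0.64804104  0.11206382  0.35      ]
 [ 0.59301066 -0.02551744  0.35      ]] [[ 0.6206687  -0.02893149  0.25      ]]
```

Request:
step_arm([
  [-0.013,0.03,0,0,-1],
  [-0.04,0.1,0,0,-1],
  [-0.07,0.19,0,0,-1],
  [-0.1,0.29,0,0,-1],
  [-0.13,0.38,0,0,-1],
  [-0.145,0.48,0,-0.065,-1],
  [-0.155,0.58,0,-0.065,-1],
  [-0.165,0.68,0,-0.065,-1],
  [-0.175,0.78,0,-0.065,-1],
  [-0.185,0.85,0,-0.065,-1],
])

```text
time: 10.8
tcp_pos: [0.4254, 0.2043, 0.2368]
ee_rot: [3.141, -0.002, -2.956]
wrist_force: [1.1, -0.7, -1.0]
gripper_width: 0.258
gripper_force: 29.6
```

Request:
step_arm([
  [0,0.028,0,0,-1],
  [0,0.028,0,0,-1],
  [0,0.028,0,0,-1],
])

```text
time: 11.1
tcp_pos: [0.4237, 0.2141, 0.237]
ee_rot: [-3.14, -0.002, -2.958]
wrist_force: [0.2, -1.0, 0.2]
gripper_width: 0.262
gripper_force: 29.6
```

Request:
step_arm([
  [0,0,0.03,0,-1],
  [0,0,0.08,0,-1],
  [0,0,0.14,0,-1],
  [0,0,0.2,0,-1],
  [0,0,0.26,0,-1],
  [0,0,0.31,0,-1],
  [0,0,0.335,0,-1],
  [0,0,0.34,0,-1],
  [0,0,0.34,0,-1],
])

```text
time: 12.0
tcp_pos: [0.4243, 0.2138, 0.0679]
ee_rot: [-3.141, -0.001, -2.96]
wrist_force: [0.1, -0.4, -1.3]
gripper_width: 0.256
gripper_force: 29.6
```

Run:
```python
from h import *
s=readout.sense();print(s["tcp_pos"],s["ee_rot"],s["wrist_force"])
f=grab("scene");g=grab("top")
pickle.dump((f,g),open("pics/d5.pkl","wb"))
a=crop(f,130,230,150,250,4);b=crop(g,130,210,160,260,5)
cv2.imwrite("pics/d5.png",np.hstack([np.pad(x,((0,500-x.shape[0]),(0,0),(0,0))) for x in(a,b)]))
roi=(130,210,165,250)
m=mask(g,(0,120,60),(10,255,255),roi)|mask(g,(170,120,60),(180,255,255),roi)
c=big(m); q=onz(g,c[:,0],.063)[:,:2]; print(cv2.minAreaRect((q*1000).astype(np.float32)),q.min(0),q.max(0))
```

```text
[0.42434449 0.21378699 0.06791709] [-3.14067721e+00 -1.06921495e-03 -2.96025991e+00] [ 0.07790694 -0.39266339 -1.2932848 ]
((508.4640197753906, 226.05325317382812), (88.56244659423828, 63.96107482910156), 8.442255020141602) [0.46539995 0.18949014] [0.55516505 0.26350412]
```

View pics/d5.png

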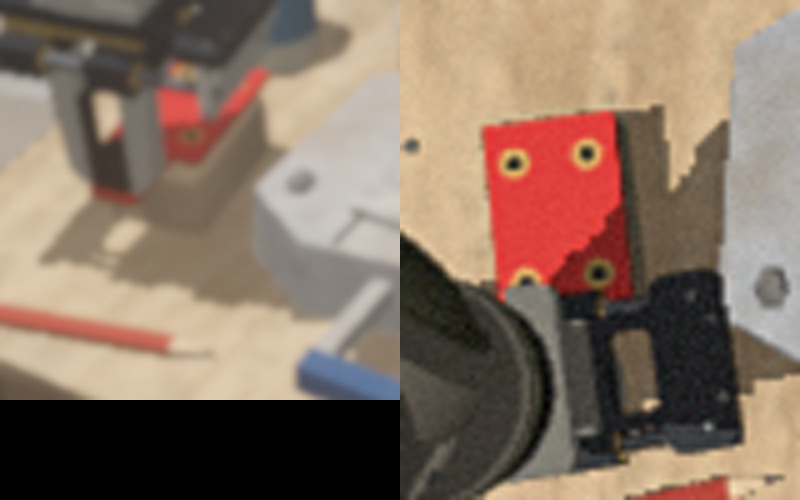

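Run:
```python
from h import *
f,g=pickle.load(open("pics/d5.pkl","rb"))
p=np.array([(514,162),(586,153),(600,272),(527,281)]); uv=np.c_[130+(p[:,0]-400)/5,160+p[:,1]/5]
h=onz(g,uv,.066)[:,:2];print(h.round(4),h.mean(0))
d=(h[0]+h[1]-h[2]-h[3]);print("yaw",np.arctan2(d[1],d[0]),[np.linalg.norm(h[i]-h[(i+1)%4]).round(4) for i in range(4)])
e=np.array([(484,128),(614,112)]);e=np.c_[130+(e[:,0]-400)/5,160+e[:,1]/5];e=onz(g,e,.066);print("rear corners",e)
```

```text
[[0.5294 0.2459]
 [0.5343 0.2125]
 [0.4792 0.2032]
 [0.4743 0.2368]] [0.50431915 0.22458283]
yaw 0.16511327838578999 [np.float64(0.0337), np.float64(0.0559), np.float64(0.0339), np.float64(0.0558)]
rear corners [[0.5449946  0.26076317 0.066     ]
 [0.55383856 0.20038276 0.066     ]]
```

Against the workpiece at (0.5065, 0.2295), the template reads (0.5035, 0.224). That needs a shift of about +3 mm, +5.5 mm, and a slight turn, then a slow descent.

Request:
step_arm([
  [-0.008,0.01,0,-0.013,-1],
  [-0.008,0.01,0.01,-0.013,-1],
  [-0.008,0.01,0.02,-0.013,-1],
  [-0.008,0.01,0.026,-0.013,-1],
  [-0.008,0.01,0.03,-0.013,-1],
  [-0.008,0.01,0.032,-0.013,-1],
  [-0.008,0.01,0.032,-0.013,-1],
])

```text
time: 12.8
tcp_pos: [0.4273, 0.2207, 0.0519]
ee_rot: [-3.141, -0.0, -2.948]
wrist_force: [-0.5, 0.9, -0.2]
gripper_width: 0.257
gripper_force: 29.6
```

Request:
step_arm([
  [0,-0.002,0.001,0,-1],
  [0,-0.002,0.002,0,-1],
  [0,-0.002,0.003,0,-1],
  [0,-0.002,0.004,0,-1],
  [0,-0.002,0.004,0,-1],
])

```text
time: 13.3
tcp_pos: [0.4276, 0.2197, 0.0501]
ee_rot: [3.142, 0.0, -2.949]
wrist_force: [-0.5, -0.4, -0.1]
gripper_width: 0.257
gripper_force: 29.6
```

Request:
step_arm([
  [0,0,0.001,0,-1],
  [0,0,0.002,0,-1],
  [0,0,0.003,0,-1],
  [0,0,0.004,0,-1],
  [0,0,0.004,0,-1],
])

```text
time: 13.8
tcp_pos: [0.4276, 0.2195, 0.0485]
ee_rot: [-3.141, 0.0, -2.949]
wrist_force: [-1.3, -1.1, 8.7]
gripper_width: 0.253
gripper_force: 30.0
```

Run:
```python
from h import *
s=readout.sense();print(s["tcp_pos"],s["ee_rot"],s["wrist_force"],s["wrist_torque"])
f=grab("scene");g=grab("top")
pickle.dump((f,g),open("pics/d6.pkl","wb"))
a=crop(f,130,230,150,250,4);b=crop(g,130,210,160,260,5)
cv2.imwrite("pics/d6.png",np.hstack([np.pad(x,((0,500-x.shape[0]),(0,0),(0,0))) for x in(a,b)]))
```

```text
[0.42757402 0.21945456 0.04854693] [-3.14118909e+00  2.83747096e-04 -2.94896745e+00] [-1.31568718 -1.05235764  8.68347635] [-0.33820074  0.21005186 -0.03940814]
```

View pics/d6.png

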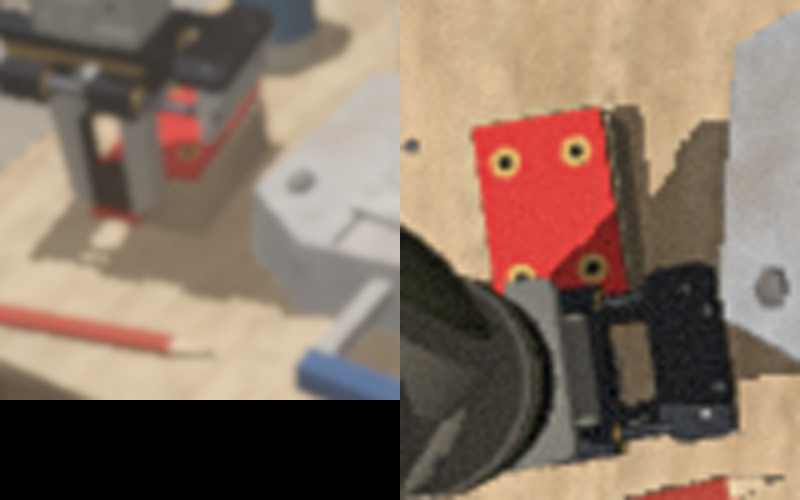

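Contact at 8.7 N, with the plate seated over the workpiece's edges. Releasing and rising straight up.

Request:
step_arm([
  [0,0,-0.002,0,-1],
  [0,0,-0.002,0,-0.1],
  [0,0,-0.002,0,-0.1],
  [0,0,-0.002,0,-0.1],
  [0,0,-0.002,0,-0.1],
  [0,0,-0.02,0,-0.1],
  [0,0,-0.06,0,-0.1],
  [0,0,-0.13,0,-0.1],
  [0,0,-0.21,0,-0.1],
  [0,0,-0.3,0,-0.1],
])

```text
time: 14.9
tcp_pos: [0.4268, 0.2194, 0.1998]
ee_rot: [-3.141, -0.002, -2.948]
wrist_force: [0.8, 0.1, 0.4]
gripper_width: 0.448
gripper_force: 0.0
```

Request:
step_arm([
  [0.05,0.05,-0.1,0,-0.1],
  [0.05,0.15,-0.1,0,-0.1],
  [0.05,0.25,-0.1,0,-0.1],
  [0.05,0.35,-0.1,0,-0.1],
  [0.05,0.4,-0.1,0,-0.1],
  [0.05,0.4,-0.1,0,-0.1],
])

```text
time: 15.5
tcp_pos: [0.3625, 0.4158, 0.2488]
ee_rot: [3.139, -0.0, -2.943]
wrist_force: [-0.4, -1.0, 0.0]
gripper_width: 0.451
gripper_force: 0.0
```

Run:
```python
from h import *
f,g=pickle.load(open("pics/d6.pkl","rb"))
p=np.array([(505,162),(576,151),(593,267),(521,277)]); uv=np.c_[130+(p[:,0]-400)/5,160+p[:,1]/5]
h=onz(g,uv,.048)[:,:2];d=(h[0]+h[1]-h[2]-h[3]);print("held",h.mean(0),np.arctan2(d[1],d[0]))
s=readout.sense();print(s["tcp_pos"],s["wrist_force"],s["gripper_width"])
f=grab("scene");g=grab("top");pickle.dump((f,g),open("pics/d7.pkl","wb"))
a=crop(f,120,400,140,280,2);b=crop(g,130,210,160,260,4);c=crop(g,310,400,140,230,2)
H=400;cv2.imwrite("pics/d7.png",cv2.resize(np.hstack([np.pad(x,((0,H-x.shape[0]),(0,0),(0,0))) for x in(a[:,:],b)]),(800,364)))
```

```text
held [0.50705233 0.23320162] 0.19428165741447959
[0.3624623  0.41577285 0.24883754] [-0.44475716 -0.96278959  0.00192267] 0.45133127160763054
```

View pics/d7.png

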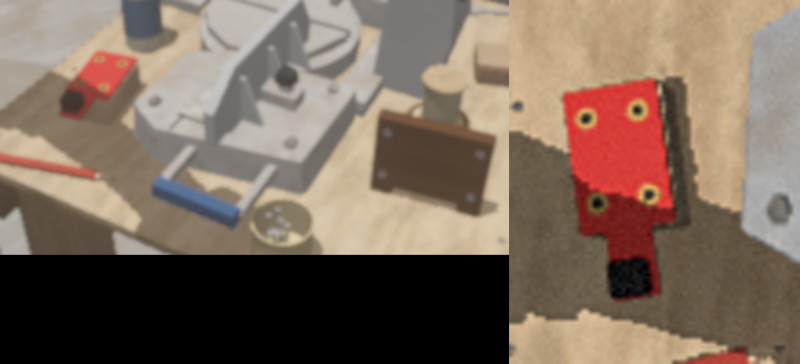

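Run:
```python
from h import *
f,g=pickle.load(open("pics/d7.pkl","rb"));T=pickle.load(open("pics/top0.pkl","rb"))
print("tin before",onz(T,[(345,162.5)],.076)[0],"block expected",np.array([.537,-.2127])+.0565*np.array([.99,.14]))
cv2.imwrite("pics/d8.png",np.hstack([crop(g,310,400,130,220,4),crop(f,310,410,150,240,4)]))
```

```text
tin before [ 0.60720239 -0.19658912  0.076     ] block expected [ 0.592935 -0.20479 ]
```

View pics/d8.png

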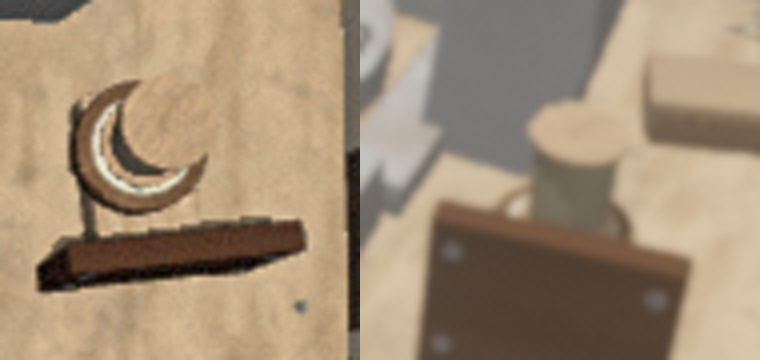

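The final views show the template on the workpiece about 4 mm off centre and 0.02 rad turned. The pile is upright against the board in order, with the tin about 10 mm from the block's centre. Both bystanders look unmoved. Handing in.

```bash
python3 -c "
from workcell import workorder
print(workorder.close_job())"
```

```text
the job is handed in; nothing more can be done
None
```

The job is handed in but no verdict came back: the template lies released on the workpiece, measured about 4 mm off centre and 0.02 rad turned, and the pile stands in order behind the board with the nail tin and glue bottle apparently unmoved.

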